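# Seat the vial stoppers and load the tray

## Task

The six vials on the small steel tray have their rubber stoppers only part-way in, with the flat metal pressing plate lying crooked on top of them. Press the plate down until it sits level with every stopper fully home, firmly but without cracking the glass, and then, leaving the plate on, slide the loaded tray along its rails into the vial chamber until it meets the stop. Leave the other things on the bench where they are.

Things in the scene. Friction and masses are not known exactly. Their poses are not given: they have to be found in the camera images.
- chamber: Low white vial chamber fixed to the bench, 170 mm wide, 77 mm high at the mouth, 110 mm at the rear, with a window in its roof. Origin: at bench level under the middle of the mouth; x points into the mouth (the way the tray slides), z up. Before the mouth lies a grey bed, top 8 mm above the bench, 215 mm long. The tray is home when its origin is 45 mm beyond this origin along x.
- chamber_mouth (a point): Middle of the mouth's lower edge, on the bed's surface. The mouth is 116 mm wide and 61 mm high: the tray passes only with the plate pressed down. Two aluminium rails on the bed, 14 mm high, leave a lane 116 mm wide that leads straight in. A flat stop for the tray's far edge is 85 mm inside the mouth.
- tray: Loose steel tray on the bed between the rails, carrying 6 vials, about 0.5 kg; it slides with a few N. Origin: on its underside, below the middle of the vials; x points towards the mouth, z up. It reaches from 85 mm behind the origin (-x) to 40 mm ahead (+x), is 112 mm wide, floor 4 mm thick.
- tray_push (a point): Middle of the outer face of the tray's upright push plate at its near end, 85 mm behind the tray's origin, 15 mm above its underside. The push plate is 112 mm wide, its top 30 mm above the tray's underside. With the tray home this face is still 40 mm outside the mouth.
- tray_vials (a point): Middle of the six vials at rim height, 49 mm above the tray's underside. The glass vials, 22 mm across, are fixed in the tray at x -16 and +16 mm, y -32, 0 and +32 mm. In each a stiff rubber stopper with a 4 mm flange stands 6 to 11 mm too high, unevenly; it goes down under 3 to 4 N (about 20 N for all six at once) until the flange meets the rim, and stays where pushed.
- plate: Loose flat aluminium plate, 66 (x) x 98 (y) x 4 mm, 0.11 kg, lying on the six stoppers, high and somewhat crooked at the start. Four down-turned tabs 18 mm long hang around the vials with about 2.5 mm play. Origin: middle of its underside; x and y run along the tray's.
- plate_top (a point): Middle of the plate's top face, 4 mm above its underside. With every stopper home the plate is level and this point is 57 mm above the tray's underside, 65 mm above the bench. Press it above the vials, within 16 mm in x and 32 mm in y of this point; further out it tips.
- cap: blue screw cap, 34 mm across, 13 mm high, lying on the bench beside the loading rails. Origin: middle of its underside. Leave alone.
- spare_vial: single stoppered glass vial, 22 mm across, 49 mm high, standing beside the loading rails on the other side. Origin: middle of its underside. Leave alone.
- beaker: glass beaker, 70 mm across, 90 mm high. Origin: middle of its underside. Leave alone.
- reagent: amber bottle, 72 mm across, 150 mm high. Origin: middle of its underside. Leave alone.
- carton: cardboard box 90 x 120 x 70 mm. Origin: middle of its underside. Leave alone.
- scoop: steel weighing spoon, 170 mm long, lying flat along its x axis. Leave alone.
Not all that is in view belongs to the job. Of the things shaped like the plate, the aluminium one is meant.

How it is judged:
By the outcome, as a careful person would: the job done as asked, in the order asked, and still so for the second after the job is handed in, with the robot touching nothing.
It also fails if it takes over 64 s, if anything falls off the work surface, if the arm or the gripper's body presses on something with over 40 N, if the wrist force passes 120 N, or if a joint passes its speed limit or range.

## Robot

A 7-joint arm with a two-finger parallel gripper is mounted at the origin on the work surface. World frame = base frame: x ahead of the robot, y to its left, z up, the work surface at z = 0. Lengths are in m, angles in degrees, forces in N, time in s.
With the tool pointing down it reaches from about 0.375 to 0.925 m from the base axis. Payload 3.1 kg.
Tool frame: the origin (TCP) lies at the very end of the fingers, on their centre line; the grasp point (between the pads) lies 19 mm behind it; z points along the fingers, y is the line along which they close (so a half turn about z gives the same grasp; the last joint's range is limited). The gripper opens to 85 mm and grips with 20 to 120 N. Pads are 22 mm wide; open, the fingers measure 114 mm over their backs; the gripper's body (76 mm by 85 mm) begins 54 mm behind the grasp point. The pads swing forward as they close: fully open they stand 13 mm farther back than shut.
Start: joints at [-5.604, 21.939, 2.515, 91.553, -1.026, 66.532, -2.859], TCP at [0.65, 0, 0.231] pointing down, gripper open.
Joint ranges: [-149.38, 149.38], [-23.57, 123.04], [-84.95, 90], [0, 143.3], [-89.99, 269.99], [3.08, 112.72], [-163.45, 163.45]. Speed limits (degrees/s): [159.86, 159.86, 180, 180, 180, 180, 180].

## Interface

Orientations are given as a 3x3 rotation matrix whose columns are the frame's x, y, z axes.
In Python, from station import env gives the robot as it stands.
- The arm moves only by the tool move_arm, never from a script. Its argument "commands" is a list of rows, each an object with "travel": the shift along the tool's x, y, z in mm, a list of three; "turn": the turn about the tool's z in rad; "claw": the finger opening in mm, from 0 to 85.4. A call has 1 to 20 rows; each row is the pose to reach, as a shift and turn from the pose commanded when the call began, along the tool's axes at that moment; what a row does not reach only later rows make up. A row lasts 1/10 s, in which the tool goes at most 50 mm and 8.59 degrees, less where a joint would pass 70% of its speed; a pose out of reach is approached as far as the arm can. A call with a gripper value outside its range is refused whole. The fingers move at their own pace and stop on an object; "squeeze" is the grip in N (left out, the last holds). Time passes only in rows, so rows that repeat a pose let the fingers close. It gives the time, the measured TCP pose, the force, the opening and the grip force at its end, in the units of the state.
- env.read_state(): the state, without advancing time (a new reading comes with each control period).
- env.capture(name): name is "scene" or "side" or "wrist"; returns the picture (384x512x3 uint8, blue, green, red); there is no depth.
- env.camera_info(name): a dict with "fov_y" (degrees; the focal length in pixels is half the picture's height over the tangent of half this angle, whatever the lens; pixels are square), "cx", "cy" (the principal point, pixels), "world_from_camera" (4x4, takes a point from camera to world coordinates); the wrist camera has in their place "tool_from_camera" (4x4, takes a point from camera to tool coordinates, whose origin is the TCP and whose axes are the flange's). Camera axes: x right, y down, z forward; pixel columns grow to the right and rows downward; lengths in m; the calibration is good to about 2 mm. A picture is of the moment at which its call begins: read the wrist's pose just before it. camera_info takes no time and is no camera call.
- env.finish_job(): hands the job in; it is judged then, once.
Trained networks look in the newest picture that a camera, given by its name, has taken for a name from the list of things; names that differ only in an ending like _2 or _b are one class to them, and where a whole thing is asked for, a point or a joint stands for the part that bears it (a point fixed in the world has none). Each returns a list of dicts, best first, with "score" (0 to 1); they miss things now and then, are a little off and sometimes report something else, mostly with a low value. They report only what shows in the picture. A call takes as long as a camera call. They do not tell look-alikes from the thing itself.
- env.masks_of(camera, name): "mask" (384x512 bool, what is visible of it) and "location" ([column, row] in pixels, amid what is visible of it).
- env.tip_of(camera, name): "location" ([column, row] in pixels: a listed point, or the origin of a listed thing).
The state is a dict: "t": time; "qpos": joint angles; "joint_vel": joint speeds; "joint_torque": joint torques, N m; "tcp_pos": TCP position; "tool_rot": TCP orientation; "ft_force": force on the tool from outside, world axes, zero at the start; "torque": the same for the moment, N m; "width": opening from 0.0 (shut) to 1.0 (fully open); "gripper_force": force on a finger pad.
Only numpy, scipy, OpenCV 4.12 (cv2) and the standard library are available. Lean on these libraries where they do the work, as an engineer would, in place of code of your own. Each camera call takes 0.05 s, during which the arm holds its last target. There are 200 camera calls.

## Working session

There is one attempt and no reset: what is moved stays moved. The work goes in short steps, Python scripts to look and compute and a tool call to move; the robot and the scene stay as the last step left them, time stands still between calls to the robot, and variables do not carry over. Pictures are saved under pics/ and viewed, at most 10 in all, crops included, and the job is handed in when it is done.

Besides the shell and the picture viewer there is one more tool, called in YAML: its name, and indented under it one key for each argument. move_arm: Moves the arm, as the interface text tells. Its arguments: {"type":"object","properties":{"commands":{"type":"array"},"squeeze":{"type":"number"}},"required":["commands"]}

```bash
mkdir -p pics; cat > h.py <<'E'
import numpy as np, cv2
from station import env
def K(n):
    i=env.camera_info(n); f=192/np.tan(np.radians(i["fov_y"]/2)); return i,f
def wfc(n):
    i,f=K(n)
    if n!="wrist": return np.array(i["world_from_camera"]),i,f
    s=env.read_state(); T=np.eye(4); T[:3,:3]=s["tool_rot"]; T[:3,3]=s["tcp_pos"]
    return T@np.array(i["tool_from_camera"]),i,f
def ray(n,p):
    T,i,f=wfc(n); d=T[:3,:3]@np.array([(p[0]-i["cx"])/f,(p[1]-i["cy"])/f,1]); return T[:3,3],d
def at_z(n,p,z):
    o,d=ray(n,p); return o+d*(z-o[2])/d[2]
def tri(a,b):
    A=np.zeros((3,3));v=np.zeros(3)
    for o,d in (a,b):
        d=d/np.linalg.norm(d);P=np.eye(3)-np.outer(d,d);A+=P;v+=P@o
    return np.linalg.solve(A,v)
def proj(n,X):
    T,i,f=wfc(n); c=np.linalg.inv(T)@np.append(X,1); return [c[0]/c[2]*f+i["cx"],c[1]/c[2]*f+i["cy"]]
E
cat > a.py <<'E'
from h import *
np.set_printoptions(precision=4,suppress=True)
s=env.read_state();print(s["tcp_pos"],s["tool_rot"],s["t"],s["ft_force"])
ims=[]
for n in ("scene","side"):
    im=env.capture(n);cv2.imwrite(f"pics/{n}0.png",im);ims.append(im)
    print(n,wfc(n)[0][:3,3])
Z=dict(chamber_mouth=.008,tray_push=.023,tray_vials=.057,plate_top=.074,chamber=0,cap=0,spare_vial=0,beaker=0,reagent=0,carton=0)
for k,z in Z.items():
    for n in ("scene","side"):
        for r in env.tip_of(n,k)[:2]: print(k,n,round(r["score"],2),np.array(r["location"]),at_z(n,r["location"],z))
E
python3 a.py
```

```text
[ 0.649  -0.      0.2298] [[-0.0001  1.     -0.0027]
 [ 1.      0.0001 -0.0001]
 [-0.0001 -0.0027 -1.    ]] 0.0 [-0.199  -0.2355 -0.6664]
scene [0.8686 0.4728 1.1424]
side [ 0.0162 -1.15    1.1582]
chamber_mouth scene 0.86 [231.4 267.1] [0.6719 0.1145 0.008 ]
chamber_mouth side 0.96 [282.1 179.1] [0.6711 0.1027 0.008 ]
chamber_mouth side 0.62 [259.9 177.7] [0.5991 0.1466 0.008 ]
tray_push scene 0.78 [277.9 217.9] [0.4806 0.0778 0.023 ]
tray_push scene 0.29 [227.2 264.9] [0.6801 0.1073 0.023 ]
tray_push side 0.72 [241.  193.9] [0.4913 0.075  0.023 ]
tray_vials scene 0.82 [260.2 233.8] [0.5617 0.0989 0.057 ]
tray_vials side 0.74 [258.1 176.7] [0.5708 0.0995 0.057 ]
plate_top scene 0.75 [189.8 205.5] [ 0.6729 -0.0817  0.074 ]
plate_top scene 0.67 [260.2 231.4] [0.5622 0.0991 0.074 ]
plate_top side 0.78 [199.3 202. ] [0.3261 0.0424 0.074 ]
plate_top side 0.6 [258.1 174.5] [0.5675 0.0917 0.074 ]
chamber scene 0.88 [227.3 268.3] [0.6817 0.108  0.    ]
chamber scene 0.37 [228.8 268.1] [0.678 0.11  0.   ]
chamber side 0.74 [284.5 181.3] [0.6779 0.0958 0.    ]
cap scene 0.61 [284.5 282.2] [0.5791 0.2337 0.    ]
cap side 0.58 [243.3 169.3] [0.5665 0.2311 0.    ]
spare_vial scene 0.68 [235.2 205.7] [ 0.5504 -0.0387  0.    ]
spare_vial side 0.64 [268.7 212.7] [ 0.5492 -0.035   0.    ]
beaker scene 0.74 [314.2 368. ] [0.6566 0.4485 0.    ]
beaker side 0.87 [243.3 132.5] [0.6684 0.468  0.    ]
beaker side 0.42 [308.1 325.7] [ 0.4501 -0.4959  0.    ]
reagent scene 0.91 [135.4 132.5] [ 0.657  -0.4575  0.    ]
reagent side 0.69 [366.6 288.4] [ 0.67   -0.4568  0.    ]
reagent side 0.66 [261.9 176.1] [0.6141 0.1612 0.    ]
carton side 0.95 [311.2 324.4] [ 0.4599 -0.4958  0.    ]
carton side 0.54 [236.8 191.7] [0.4917 0.118  0.    ]
```

```bash
python3 -c "
import cv2,numpy as np
a=cv2.imread('pics/scene0.png');b=cv2.imread('pics/side0.png')
cv2.imwrite('pics/both0.png',cv2.resize(np.vstack([a,b]),(512,768))[:, :]) 
"
```

```text
(no output)
```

View pics/scene0.png

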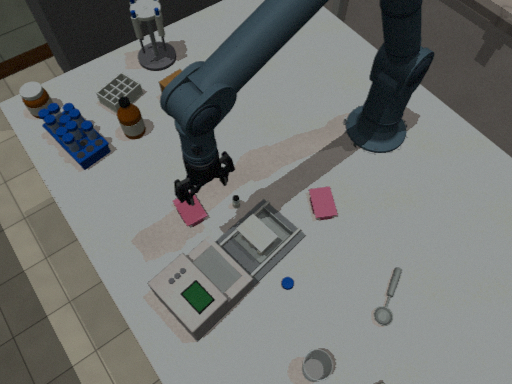

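View pics/side0.png

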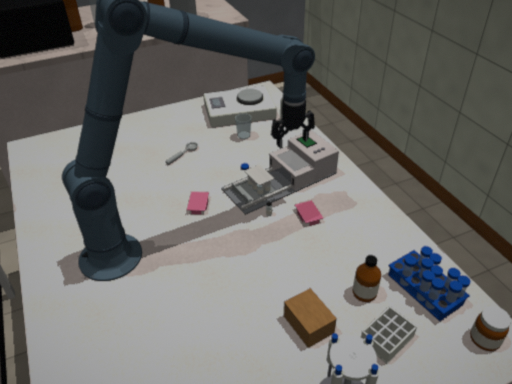

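The aluminium plate sits on the tray at about (260,232) in scene and (258,176) in side. The pink pads at (190,208) and (322,202) are look-alikes. The chamber lies at +x with a small yaw.

move_arm:
  commands:
    - {"travel":[25,-25,0],"turn":0,"claw":0}
    - {"travel":[55,-55,0],"turn":0,"claw":0}
    - {"travel":[85,-80,0],"turn":0,"claw":0}
    - {"travel":[98,-84,0],"turn":0,"claw":0}
    - {"travel":[98,-84,0],"turn":0,"claw":0}
    - {"travel":[98,-84,0],"turn":0,"claw":0}

```text
t: 1.7
tcp_pos: [0.5669, 0.0969, 0.2316]
tool_rot: [[0.001, 1.0, 0.001], [1.0, -0.001, -0.001], [-0.001, 0.001, -1.0]]
ft_force: [0.6, -0.1, 0.1]
width: 0.002
gripper_force: 0.0
```

```bash
cat > b.py <<'E'
from h import *
np.set_printoptions(precision=4,suppress=True)
s=env.read_state();print(s["tcp_pos"],s["tool_rot"][:2],s["t"],s["ft_force"],s["width"])
print(env.camera_info("wrist")["tool_from_camera"])
im=env.capture("wrist");cv2.imwrite("pics/w1.png",im)
for k,z in dict(chamber_mouth=.008,tray_push=.023,tray_vials=.057,plate_top=.074,plate=.07,spare_vial=0,cap=0).items():
    for r in env.tip_of("wrist",k)[:2]: print(k,round(r["score"],2),np.array(r["location"]),at_z("wrist",r["location"],z))
for k in("plate","tray"):
    for r in env.masks_of("wrist",k)[:2]:
        c=max(cv2.findContours(r["mask"].astype(np.uint8),0,2)[0],key=cv2.contourArea); q=cv2.boxPoints(cv2.minAreaRect(c))
        print(k,r["score"],q.round().tolist(),[at_z("wrist",p,.074 if k=="plate" else .03)[:2] for p in q])
E
python3 b.py
```

```text
[0.5669 0.0969 0.2316] [[ 0.0005  1.      0.0013]
 [ 1.     -0.0005 -0.001 ]] 1.7 [ 0.5711 -0.1284  0.0703] 0.0015812482901758705
[[ 0.0012 -0.9658 -0.2593  0.0651]
 [ 1.      0.001   0.0011 -0.0001]
 [-0.0008 -0.2593  0.9658 -0.1419]
 [ 0.      0.      0.      1.    ]]
chamber_mouth 0.59 [334. 154.] [0.6735 0.109  0.008 ]
tray_push 0.89 [188.8 175. ] [0.4873 0.085  0.023 ]
plate_top 0.75 [256.4 178.3] [0.5715 0.0929 0.074 ]
plate_top 0.61 [ 65.6 149.5] [0.3703 0.1244 0.074 ]
plate 0.65 [251.9 176. ] [0.5665 0.095  0.07  ]
plate 0.6 [ 66.7 158. ] [0.3671 0.1151 0.07  ]
cap 0.68 [254.6  45.9] [0.5694 0.2402 0.    ]
plate 0.82 [[217.0, 135.0], [279.0, 126.0], [291.0, 215.0], [228.0, 223.0]] [array([0.5293, 0.1409]), array([0.5939, 0.1493]), array([0.6096, 0.0521]), array([0.5395, 0.0422])]
plate 0.76 [[29.0, 181.0], [55.0, 104.0], [115.0, 124.0], [90.0, 201.0]] [array([0.3245, 0.0915]), array([0.3667, 0.1714]), array([0.4253, 0.1515]), array([0.3866, 0.0686])]
tray 0.9 [[175.0, 135.0], [277.0, 112.0], [296.0, 198.0], [194.0, 221.0]] [array([0.474 , 0.1379]), array([0.5951, 0.1644]), array([0.6224, 0.0584]), array([0.4915, 0.0272])]
```

View pics/w1.png

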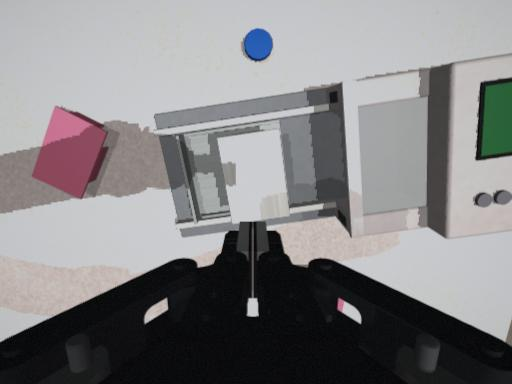

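The wrist view shows the plate at about (254,175), the tray and rails yawed about 8° towards the mouth at (345,160), and the cap at (258,44), clear of the path. I'm moving to just above the plate centre.

move_arm:
  commands:
    - {"travel":[-2,3,35],"turn":-0.14,"claw":0}
    - {"travel":[-2,3,75],"turn":-0.14,"claw":0}
    - {"travel":[-2,3,110],"turn":-0.14,"claw":0}
    - {"travel":[-2,3,130],"turn":-0.14,"claw":0}
    - {"travel":[-2,3,140],"turn":-0.14,"claw":0}
    - {"travel":[-2,3,140],"turn":-0.14,"claw":0}

```text
t: 2.8
tcp_pos: [0.5679, 0.0958, 0.0899]
tool_rot: [[-0.14, 0.99, -0.003], [0.99, 0.14, -0.001], [-0.0, -0.003, -1.0]]
ft_force: [-0.5, -0.6, -0.5]
width: 0.001
gripper_force: 0.0
```

```bash
cat > c.py <<'E'
from h import *
import sys
np.set_printoptions(precision=4,suppress=True)
s=env.read_state();print(s["tcp_pos"],s["t"],s["ft_force"])
crop=[]
for n in ("scene","side","wrist"):
    im=env.capture(n); T=s["tcp_pos"]; u=proj(n,[.57,.095,.065]); x=int(min(max(u[0],80),432));y=int(min(max(u[1],60),324))
    crop.append(cv2.resize(im[y-60:y+60,x-80:x+80],(400,300),interpolation=2)); print(n,x-80,y-60)
crop.append(crop[0]*0)
cv2.imwrite(sys.argv[1],np.vstack([np.hstack(crop[:2]),np.hstack(crop[2:])]))
E
python3 c.py pics/c1.png
```

```text
[0.5679 0.0958 0.0899] 2.8 [-0.4573 -0.599  -0.462 ]
scene 176 173
side 178 115
wrist 170 160
```

View pics/c1.png

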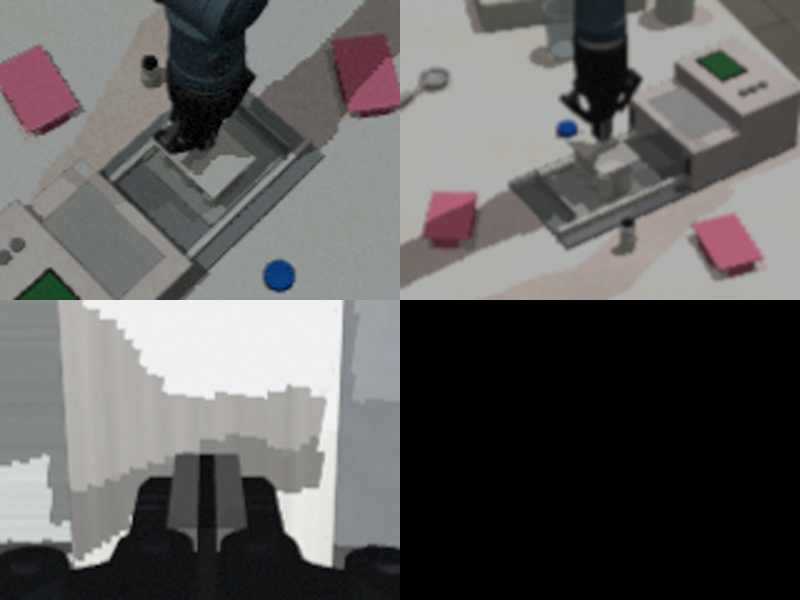

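The fingertips are centred over the plate: the wrist crop shows the plate's edges at columns 62 and 340 and the finger at 206. I'm lowering gently.

move_arm:
  commands:
    - {"travel":[0,1,5],"turn":0,"claw":0}
    - {"travel":[0,1,9],"turn":0,"claw":0}
    - {"travel":[0,1,12],"turn":0,"claw":0}
    - {"travel":[0,1,14],"turn":0,"claw":0}
    - {"travel":[0,1,16],"turn":0,"claw":0}
    - {"travel":[0,1,18],"turn":0,"claw":0}
    - {"travel":[0,1,18],"turn":0,"claw":0}
    - {"travel":[0,1,18],"turn":0,"claw":0}

```text
t: 3.75
tcp_pos: [0.57, 0.0961, 0.0741]
tool_rot: [[-0.139, 0.99, -0.0], [0.99, 0.139, -0.0], [-0.0, -0.0, -1.0]]
ft_force: [-2.4, -0.1, 5.0]
width: 0.001
gripper_force: 2.6
```

move_arm:
  commands:
    - {"travel":[0,0,1.5],"turn":0,"claw":0}
    - {"travel":[0,0,3],"turn":0,"claw":0}
    - {"travel":[0,0,4.5],"turn":0,"claw":0}
    - {"travel":[0,0,5],"turn":0,"claw":0}
    - {"travel":[0,0,5],"turn":0,"claw":0}

```text
t: 4.25
tcp_pos: [0.57, 0.0962, 0.0712]
tool_rot: [[-0.139, 0.99, -0.001], [0.99, 0.139, -0.0], [-0.0, -0.001, -1.0]]
ft_force: [-7.1, -1.1, 16.3]
width: 0.002
gripper_force: 8.3
```

move_arm:
  commands:
    - {"travel":[0,0,1],"turn":0,"claw":0}
    - {"travel":[0,0,2],"turn":0,"claw":0}
    - {"travel":[0,0,3],"turn":0,"claw":0}
    - {"travel":[0,0,4],"turn":0,"claw":0}
    - {"travel":[0,0,4],"turn":0,"claw":0}
    - {"travel":[0,0,4],"turn":0,"claw":0}

```text
t: 4.85
tcp_pos: [0.5701, 0.0961, 0.0674]
tool_rot: [[-0.139, 0.99, -0.001], [0.99, 0.139, -0.0], [-0.0, -0.001, -1.0]]
ft_force: [-7.3, -1.5, 18.9]
width: 0.002
gripper_force: 8.8
```

move_arm:
  commands:
    - {"travel":[0,0,1],"turn":0,"claw":0}
    - {"travel":[0,0,2],"turn":0,"claw":0}
    - {"travel":[0,0,3],"turn":0,"claw":0}
    - {"travel":[0,0,4],"turn":0,"claw":0}
    - {"travel":[0,0,4],"turn":0,"claw":0}
    - {"travel":[0,0,4],"turn":0,"claw":0}

```text
t: 5.45
tcp_pos: [0.5701, 0.0962, 0.065]
tool_rot: [[-0.139, 0.99, -0.001], [0.99, 0.139, -0.0], [-0.0, -0.001, -1.0]]
ft_force: [-10.7, -2.8, 25.0]
width: -0.002
gripper_force: 13.0
```

move_arm:
  commands:
    - {"travel":[0,0,1],"turn":0,"claw":0}
    - {"travel":[0,0,2],"turn":0,"claw":0}
    - {"travel":[0,0,2],"turn":0,"claw":0}
    - {"travel":[0,0,2],"turn":0,"claw":0}

```text
t: 5.85
tcp_pos: [0.5701, 0.0962, 0.0649]
tool_rot: [[-0.139, 0.99, -0.002], [0.99, 0.139, -0.0], [-0.0, -0.002, -1.0]]
ft_force: [-14.0, -1.1, 36.4]
width: 0.002
gripper_force: 18.1
```

move_arm:
  commands:
    - {"travel":[0,0,-8],"turn":0,"claw":0}
    - {"travel":[0,0,-16],"turn":0,"claw":0}
    - {"travel":[13,6,-16],"turn":0,"claw":0}
    - {"travel":[26,12,-16],"turn":0,"claw":0}
    - {"travel":[26,12,-16],"turn":0,"claw":0}
    - {"travel":[26,12,-12],"turn":0,"claw":0}
    - {"travel":[26,12,-8],"turn":0,"claw":0}
    - {"travel":[26,12,-5],"turn":0,"claw":0}
    - {"travel":[26,12,-4],"turn":0,"claw":0}
    - {"travel":[26,12,-4],"turn":0,"claw":0}
    - {"travel":[26,12,-4],"turn":0,"claw":0}

```text
t: 6.95
tcp_pos: [0.5779, 0.1233, 0.065]
tool_rot: [[-0.139, 0.99, -0.002], [0.99, 0.139, -0.0], [0.0, -0.002, -1.0]]
ft_force: [-7.0, -0.6, 18.0]
width: 0.0
gripper_force: 8.9
```

move_arm:
  commands:
    - {"travel":[0,0,-8],"turn":0,"claw":0}
    - {"travel":[0,0,-13],"turn":0,"claw":0}
    - {"travel":[0,-12,-13],"turn":0,"claw":0}
    - {"travel":[0,-24,-13],"turn":0,"claw":0}
    - {"travel":[0,-24,-13],"turn":0,"claw":0}
    - {"travel":[0,-24,-9],"turn":0,"claw":0}
    - {"travel":[0,-24,-5],"turn":0,"claw":0}
    - {"travel":[0,-24,-2],"turn":0,"claw":0}
    - {"travel":[0,-24,0],"turn":0,"claw":0}
    - {"travel":[0,-24,0],"turn":0,"claw":0}
    - {"travel":[0,-24,0],"turn":0,"claw":0}

```text
t: 8.05
tcp_pos: [0.5546, 0.1203, 0.065]
tool_rot: [[-0.139, 0.99, -0.002], [0.99, 0.139, -0.0], [-0.0, -0.002, -1.0]]
ft_force: [-7.2, -1.4, 17.8]
width: 0.001
gripper_force: 9.0
```

move_arm:
  commands:
    - {"travel":[0,0,-8],"turn":0,"claw":0}
    - {"travel":[0,0,-13],"turn":0,"claw":0}
    - {"travel":[-25,0,-13],"turn":0,"claw":0}
    - {"travel":[-52,0,-13],"turn":0,"claw":0}
    - {"travel":[-52,0,-13],"turn":0,"claw":0}
    - {"travel":[-52,0,-9],"turn":0,"claw":0}
    - {"travel":[-52,0,-5],"turn":0,"claw":0}
    - {"travel":[-52,0,-2],"turn":0,"claw":0}
    - {"travel":[-52,0,0],"turn":0,"claw":0}
    - {"travel":[-52,0,0],"turn":0,"claw":0}
    - {"travel":[-52,0,0],"turn":0,"claw":0}

```text
t: 9.15
tcp_pos: [0.5614, 0.0703, 0.065]
tool_rot: [[-0.142, 0.99, -0.002], [0.99, 0.142, 0.0], [0.001, -0.002, -1.0]]
ft_force: [-7.5, -1.2, 18.2]
width: -0.003
gripper_force: 9.1
```

move_arm:
  commands:
    - {"travel":[0,0,-8],"turn":0,"claw":0}
    - {"travel":[0,0,-13],"turn":0,"claw":0}
    - {"travel":[0,12,-13],"turn":0,"claw":0}
    - {"travel":[0,24,-13],"turn":0,"claw":0}
    - {"travel":[0,24,-13],"turn":0,"claw":0}
    - {"travel":[0,24,-9],"turn":0,"claw":0}
    - {"travel":[0,24,-5],"turn":0,"claw":0}
    - {"travel":[0,24,-2],"turn":0,"claw":0}
    - {"travel":[0,24,0],"turn":0,"claw":0}
    - {"travel":[0,24,0],"turn":0,"claw":0}
    - {"travel":[0,24,0],"turn":0,"claw":0}

```text
t: 10.25
tcp_pos: [0.5848, 0.0719, 0.065]
tool_rot: [[-0.139, 0.99, -0.002], [0.99, 0.139, -0.0], [-0.0, -0.002, -1.0]]
ft_force: [-7.0, -0.5, 16.9]
width: 0.003
gripper_force: 8.7
```

All four corners sit at z = 0.065 under about 18 N, so the plate is level and the stoppers are home. Next I go behind the push plate.

move_arm:
  commands:
    - {"travel":[0,0,-15],"turn":0,"claw":0}
    - {"travel":[0,0,-40],"turn":0,"claw":0}
    - {"travel":[10,-40,-45],"turn":0,"claw":0}
    - {"travel":[20,-80,-45],"turn":0,"claw":0}
    - {"travel":[26,-120,-45],"turn":0,"claw":0}
    - {"travel":[26,-143,-45],"turn":0,"claw":0}
    - {"travel":[26,-143,-45],"turn":0,"claw":0}
    - {"travel":[26,-143,-45],"turn":0,"claw":0}

```text
t: 11.05
tcp_pos: [0.4405, 0.0778, 0.1075]
tool_rot: [[-0.14, 0.99, 0.001], [0.99, 0.14, 0.0], [0.0, 0.001, -1.0]]
ft_force: [0.7, 0.7, 0.3]
width: 0.001
gripper_force: 0.0
```

```bash
python3 b.py; python3 c.py pics/c2.png
```

```text
[0.4405 0.0778 0.1075] [[-0.1397  0.9902  0.0013]
 [ 0.9902  0.1397  0.0002]] 11.05 [0.6935 0.7074 0.2629] 0.0010475052308935914
[[ 0.0012 -0.9658 -0.2594  0.0652]
 [ 1.      0.001   0.0011 -0.0001]
 [-0.0008 -0.2594  0.9658 -0.1419]
 [ 0.      0.      0.      1.    ]]
chamber_mouth 0.88 [510.3 189.9] [0.6693 0.1096 0.008 ]
tray_push 0.59 [306.8 197. ] [0.4879 0.0819 0.023 ]
plate_top 0.87 [128.1 129.3] [0.3593 0.1225 0.074 ]
plate_top 0.69 [440.2 213.6] [0.564  0.0966 0.074 ]
plate 0.76 [436. 210.] [0.563  0.0977 0.07  ]
plate 0.74 [128.9 139.2] [0.358 0.116 0.07 ]
spare_vial 0.58 [332.3 309. ] [ 0.5411 -0.0389 -0.    ]
spare_vial 0.4 [510.2 187.9] [0.6743 0.1102 0.    ]
cap 0.59 [447.8   7.5] [ 0.5714  0.2423 -0.    ]
plate 0.93 [[60.0, 160.0], [123.0, 53.0], [205.0, 101.0], [142.0, 208.0]] [array([0.3169, 0.0976]), array([0.3543, 0.1648]), array([0.4029, 0.1454]), array([0.3688, 0.073 ])]
plate 0.81 [[371.0, 274.0], [384.0, 130.0], [501.0, 141.0], [488.0, 284.0]] [array([0.5287, 0.0469]), array([0.5122, 0.1436]), array([0.5847, 0.1474]), array([0.6123, 0.0503])]
tray 0.89 [[300.0, 263.0], [301.0, 125.0], [461.0, 127.0], [459.0, 265.0]] [array([0.4895, 0.0245]), array([0.4695, 0.139 ]), array([0.5895, 0.1545]), array([0.6265, 0.0419])]
[0.4405 0.0779 0.1072] 11.55 [-0.6935  0.1059  0.7403]
scene 176 173
side 178 115
wrist 352 152
```

View pics/c2.png

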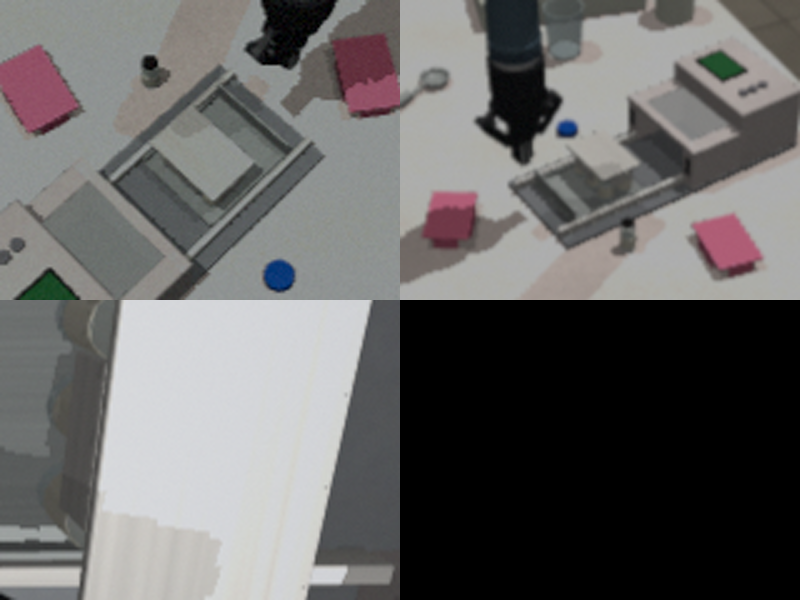

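The plate is level, with the push plate at (0.488, 0.083), in line with the tool. I'm lowering behind it and pushing.

move_arm:
  commands:
    - {"travel":[-1,0,35],"turn":0,"claw":0}
    - {"travel":[-1,0,65],"turn":0,"claw":0}
    - {"travel":[-1,0,80],"turn":0,"claw":0}
    - {"travel":[-1,0,85],"turn":0,"claw":0}
    - {"travel":[-1,0,85],"turn":0,"claw":0}
    - {"travel":[-1,0,85],"turn":0,"claw":0}

```text
t: 12.3
tcp_pos: [0.4413, 0.0771, 0.023]
tool_rot: [[-0.14, 0.99, 0.002], [0.99, 0.14, 0.0], [0.0, 0.002, -1.0]]
ft_force: [0.2, 0.7, -0.1]
width: -0.001
gripper_force: 0.0
```

move_arm:
  commands:
    - {"travel":[0,8,0],"turn":0,"claw":0}
    - {"travel":[0,16,0],"turn":0,"claw":0}
    - {"travel":[0,22,0],"turn":0,"claw":0}
    - {"travel":[0,27,0],"turn":0,"claw":0}
    - {"travel":[0,32,0],"turn":0,"claw":0}
    - {"travel":[0,37,0],"turn":0,"claw":0}
    - {"travel":[0,42,0],"turn":0,"claw":0}
    - {"travel":[0,47,0],"turn":0,"claw":0}
    - {"travel":[0,50,0],"turn":0,"claw":0}
    - {"travel":[0,50,0],"turn":0,"claw":0}

```text
t: 13.3
tcp_pos: [0.4886, 0.0836, 0.0214]
tool_rot: [[-0.14, 0.99, -0.003], [0.99, 0.14, -0.001], [-0.0, -0.003, -1.0]]
ft_force: [-2.5, -0.1, -1.8]
width: -0.002
gripper_force: 1.2
```

move_arm:
  commands:
    - {"travel":[0,6,0],"turn":0,"claw":0}
    - {"travel":[0,12,0],"turn":0,"claw":0}
    - {"travel":[0,18,0],"turn":0,"claw":0}
    - {"travel":[0,24,0],"turn":0,"claw":0}
    - {"travel":[0,30,0],"turn":0,"claw":0}
    - {"travel":[0,36,0],"turn":0,"claw":0}
    - {"travel":[0,42,0],"turn":0,"claw":0}
    - {"travel":[0,48,0],"turn":0,"claw":0}
    - {"travel":[0,54,0],"turn":0,"claw":0}
    - {"travel":[0,60,0],"turn":0,"claw":0}
    - {"travel":[0,66,0],"turn":0,"claw":0}
    - {"travel":[0,70,0],"turn":0,"claw":0}

```text
t: 14.5
tcp_pos: [0.56, 0.0938, 0.0224]
tool_rot: [[-0.14, 0.99, 0.001], [0.99, 0.14, 0.0], [0.0, 0.001, -1.0]]
ft_force: [-2.1, 0.3, -0.8]
width: 0.001
gripper_force: 1.4
```

move_arm:
  commands:
    - {"travel":[0,5,0],"turn":0,"claw":0}
    - {"travel":[0,10,0],"turn":0,"claw":0}
    - {"travel":[0,15,0],"turn":0,"claw":0}
    - {"travel":[0,20,0],"turn":0,"claw":0}
    - {"travel":[0,25,0],"turn":0,"claw":0}
    - {"travel":[0,30,0],"turn":0,"claw":0}
    - {"travel":[0,35,0],"turn":0,"claw":0}
    - {"travel":[0,40,0],"turn":0,"claw":0}
    - {"travel":[0,45,0],"turn":0,"claw":0}
    - {"travel":[0,45,0],"turn":0,"claw":0}

```text
t: 15.5
tcp_pos: [0.6056, 0.1002, 0.0225]
tool_rot: [[-0.14, 0.99, 0.003], [0.99, 0.14, 0.001], [0.0, 0.003, -1.0]]
ft_force: [-1.4, -0.8, -0.5]
width: -0.003
gripper_force: 0.7
```

move_arm:
  commands:
    - {"travel":[0,3,0],"turn":0,"claw":0}
    - {"travel":[0,6,0],"turn":0,"claw":0}
    - {"travel":[0,9,0],"turn":0,"claw":0}
    - {"travel":[0,11,0],"turn":0,"claw":0}
    - {"travel":[0,13,0],"turn":0,"claw":0}
    - {"travel":[0,13,0],"turn":0,"claw":0}

```text
t: 16.1
tcp_pos: [0.6144, 0.1014, 0.0223]
tool_rot: [[-0.14, 0.99, -0.005], [0.99, 0.14, -0.001], [-0.0, -0.005, -1.0]]
ft_force: [-9.2, -1.8, 6.7]
width: 0.002
gripper_force: 4.4
```

move_arm:
  commands:
    - {"travel":[0,2,0],"turn":0,"claw":0}
    - {"travel":[0,3,0],"turn":0,"claw":0}
    - {"travel":[0,3,0],"turn":0,"claw":0}
    - {"travel":[0,3,0],"turn":0,"claw":0}

```text
t: 16.5
tcp_pos: [0.6145, 0.1014, 0.022]
tool_rot: [[-0.14, 0.99, -0.011], [0.99, 0.14, -0.002], [-0.001, -0.012, -1.0]]
ft_force: [-14.3, -2.3, 10.8]
width: -0.001
gripper_force: 6.8
```

```bash
python3 b.py; sed -i 's/\[.57,.095,.065\]/[.66,.105,.05]/' c.py; python3 c.py pics/c3.png
```

```text
[0.6145 0.1014 0.022 ] [[-0.1396  0.9901 -0.0114]
 [ 0.9902  0.1396 -0.0021]] 16.5 [-14.2852  -2.2882  10.8089] -0.001097207288464852
[[ 0.0012 -0.9658 -0.2595  0.0652]
 [ 1.      0.001   0.0011 -0.0001]
 [-0.0008 -0.2595  0.9658 -0.1419]
 [ 0.      0.      0.      1.    ]]
tray_push 0.66 [278.3 239. ] [0.6286 0.1027 0.023 ]
plate 0.58 [[386.0, 285.0], [398.0, 210.0], [404.0, 210.0], [392.0, 285.0]] [array([0.6619, 0.1138]), array([0.6584, 0.1421]), array([0.6604, 0.142 ]), array([0.6641, 0.1137])]
tray 0.56 [[272.0, 276.0], [279.0, 128.0], [411.0, 134.0], [404.0, 283.0]] [array([0.6277, 0.084 ]), array([0.6188, 0.1612]), array([0.6797, 0.1669]), array([0.6981, 0.0904])]
[0.6145 0.1014 0.022 ] 17.0 [-13.1269  -1.6848  10.5778]
scene 152 196
side 199 110
wrist 272 209
```

View pics/c3.png

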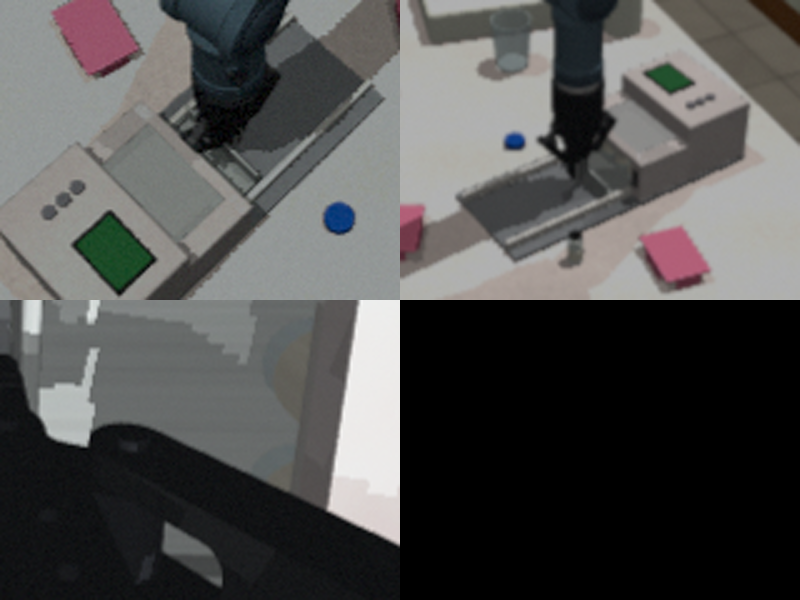

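The tray is inside and stopped hard at TCP x 0.6145. Its push face is at 0.629, the expected home position within camera error. Backing off now for a clear look.

move_arm:
  commands:
    - {"travel":[0,-8,0],"turn":0,"claw":0}
    - {"travel":[0,-20,0],"turn":0,"claw":0}
    - {"travel":[0,-45,0],"turn":0,"claw":0}
    - {"travel":[0,-60,-20],"turn":0,"claw":0}
    - {"travel":[0,-75,-60],"turn":0,"claw":0}
    - {"travel":[0,-90,-100],"turn":0,"claw":0}
    - {"travel":[0,-110,-140],"turn":0,"claw":0}
    - {"travel":[0,-120,-170],"turn":0,"claw":0}
    - {"travel":[0,-120,-170],"turn":0,"claw":0}
    - {"travel":[0,-120,-170],"turn":0,"claw":0}

```text
t: 18.15
tcp_pos: [0.5032, 0.0858, 0.1942]
tool_rot: [[-0.14, 0.99, 0.007], [0.99, 0.14, 0.002], [0.001, 0.007, -1.0]]
ft_force: [0.0, 0.8, 0.2]
width: 0.0
gripper_force: 0.0
```

```bash
python3 b.py; python3 c.py pics/c4.png; python3 - <<'E'
from h import *
for n in("scene","side"):
    env.capture(n)
    for k,z in dict(tray_push=.023,chamber_mouth=.008,spare_vial=0,cap=0).items():
        for r in env.tip_of(n,k)[:1]: print(n,k,r["score"],at_z(n,r["location"],z))
E
```

```text
[0.5032 0.0858 0.1942] [[-0.1395  0.9902  0.0071]
 [ 0.9902  0.1395  0.0015]] 18.15 [0.0427 0.8272 0.165 ] 0.00018347512652958407
[[ 0.0012 -0.9658 -0.2594  0.0652]
 [ 1.      0.001   0.0011 -0.0001]
 [-0.0008 -0.2594  0.9658 -0.1419]
 [ 0.      0.      0.      1.    ]]
tray_push 0.93 [363.6 172.2] [0.6237 0.1041 0.023 ]
tray_push 0.33 [428.8 172.5] [0.6959 0.1141 0.023 ]
tray_vials 0.65 [429.5 168.9] [0.6725 0.1216 0.057 ]
plate_top 0.76 [103.8 125.1] [0.3613 0.1207 0.074 ]
plate_top 0.72 [353.9 326.8] [ 0.6323 -0.0572  0.074 ]
plate 0.93 [101.4 128.1] [0.3571 0.1173 0.07  ]
plate 0.51 [353.2 327. ] [ 0.6339 -0.0609  0.07  ]
spare_vial 0.16 [361.9 172.4] [0.631  0.1001 0.    ]
plate 0.74 [[51.0, 145.0], [98.0, 68.0], [160.0, 106.0], [114.0, 183.0]] [array([0.3142, 0.0961]), array([0.3563, 0.1679]), array([0.4104, 0.1445]), array([0.3707, 0.0684])]
plate 0.64 [[415.0, 199.0], [419.0, 174.0], [422.0, 174.0], [418.0, 199.0]] [array([0.6571, 0.0931]), array([0.6533, 0.1175]), array([0.6564, 0.1175]), array([0.6603, 0.0931])]
tray 0.56 [[352.0, 223.0], [363.0, 116.0], [431.0, 123.0], [420.0, 230.0]] [array([0.6216, 0.0451]), array([0.6055, 0.1628]), array([0.6775, 0.1659]), array([0.7014, 0.0477])]
[0.5007 0.0854 0.1917] 18.65 [0.4361 0.6054 0.0378]
scene 152 196
side 199 110
wrist 327 121
scene tray_push 0.97 [0.6308122  0.09094372 0.023     ]
scene chamber_mouth 0.69 [0.67712905 0.11135535 0.008     ]
scene spare_vial 0.44 [ 0.5370247  -0.03675692  0.        ]
scene cap 0.69 [0.57174428 0.23813635 0.        ]
side tray_push 0.81 [0.62365394 0.09400118 0.023     ]
side chamber_mouth 0.81 [0.66457655 0.10986558 0.008     ]
side spare_vial 0.62 [ 0.55759938 -0.03613198  0.        ]
side cap 0.45 [0.56273386 0.2371406  0.        ]
```

View pics/c4.png

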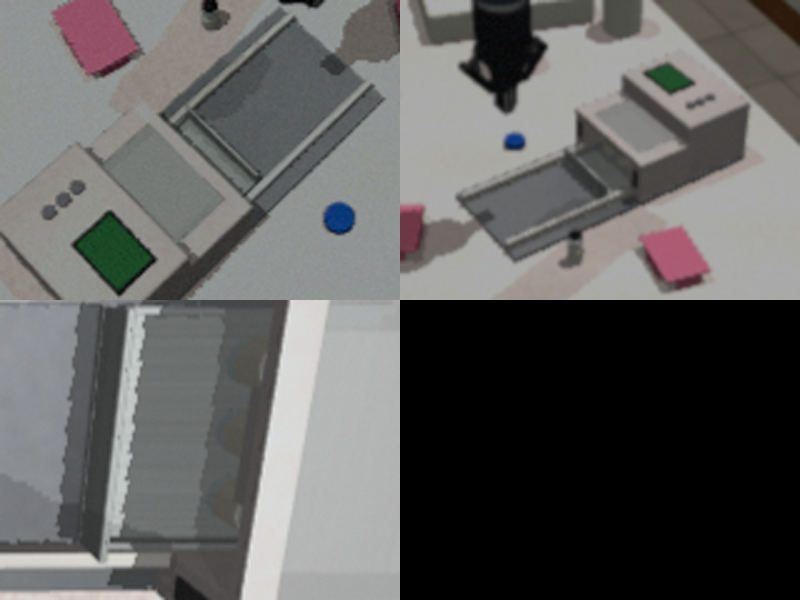

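The tray sits square and inside the chamber, with the push plate about 40 mm outside the mouth. The plate is on, and the cap and spare vial haven't moved.

```bash
python3 -c "
from station import env
print(env.finish_job())"
```

```text
the job is handed in; nothing more can be done
None
```

I pressed the plate level (top at z = 0.065 m at the centre and all four corners, 36 N peak), slid the tray in until it stopped hard with its push face at about the home position, left the other things untouched, and handed the job in after about 19 s; no verdict was returned.

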